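Face the jar's label front and clamp it

TASK

Turn the big jar in its swivel holder (its lid is too wide to grasp, but a fingertip pressed on the lid near the rim can drag it round) until its label faces squarely out of the holder's front, the long side opposite the upturned back plate. Then wind the holder's hand wheel clockwise, seen from above, until it comes up firm at the end of its travel, so that the jar is clamped. Leave the jar facing front, and the tumbler, the silicone lid, the lunchbox and the masher where they are.

Things in the scene. Friction and masses are not known exactly. Their poses are not given: they have to be found in the camera images.
- holder: Bare steel jar holder fixed to the shelf: a flat base plate 150 mm (x) by 320 mm (y), 6 mm thick, with a 45 mm high upturned plate along its back edge (-x side, towards the robot and the wall). Its front is the +x side, away from the back plate. Origin: centre of the underside; z up. The jar's upright turning axis is at (0, -80 mm), the hand wheel's upright axis at (0, +80 mm) in this frame.
- jar (a joint): Turn of the jar about its upright axis, rad, growing counter-clockwise seen from above; the label faces the holder's front at 0 and at any whole turn (6.283). Turns either way without end, stays where left, takes 0.04 N m. A fingertip pressed on the lid's top (5 to 10 N, 30 mm from the axis) and drawn round the axis drags the jar by friction, with some slip.
- lid_top (a point): Centre of the flat top of the jar's dark steel lid, on its axis, 134 mm above the shelf; lid 96 mm across, 20 mm high, too wide to grasp. The white plastic jar (92 mm across) is fixed in a low swivel cup: it turns but cannot shift or lift. A small white ridge, 2 mm high, 20 mm long, runs on the lid from the axis towards the label's side.
- label (a point): Middle of the label, on the jar's side 47 mm from the jar's axis, 72 mm above the shelf. The label is a plain brown card patch with two dark bands, 60 mm high, about 65 mm along the jar's round side. Its position against lid_top gives the direction in which the label faces.
- wheel (a joint): Turn of the hand wheel, rad, growing clockwise seen from above: it starts loose, between 0 and 1, and comes up firm against its stop at 3.0. It needs about 0.12 N m all the way (some 3 N at the crank handle) and stays where it is left. Winding it pushes a black rubber shoe towards the jar.
- wheel_axis (a point): On the hand wheel's upright axis, at the top of its rim, 81 mm above the shelf. The wheel is level: a steel rim 90 mm across (centre line; rim bar 12 mm thick) with three spokes and a hub.
- crank (a point): Centre of the exposed part of the crank handle: a fixed upright black round peg 16 mm in diameter, standing 37 mm above the top of the rim (from 81 to 118 mm above the shelf), 45 mm from the wheel's axis; it circles with the wheel. At wheel value 0 it points towards the holder's back plate, and its path to the stop passes on the side away from the jar.
- tumbler: Glass tumbler, 72 mm across, 110 mm high, standing; origin at the centre of its underside. To be left alone.
- silicone_lid: Green silicone lid, 104 mm across, 34 mm high with its knob, lying flat; origin at the centre of its underside. To be left alone.
- lunchbox: Steel lunchbox with two clip latches, 172 by 114 by 59 mm, origin at the centre of its underside. To be left alone.
- masher: Wooden masher lying on the shelf: a head 70 by 55 by 55 mm and a round handle reaching 154 mm from the head's centre along its +x; origin under the head's centre. To be left alone.

How it is judged:
On the way, in this order (a step that is already met when the one before it is completed fails the run):
1. the jar's label faces the holder's front (x of label in the frame of holder above 0.03 m and y of label in the frame of holder between -0.087 and -0.073 m), for 0.2 s.
2. the hand wheel is wound up firm (value of joint wheel above 2.85 rad), for 0.2 s.
At the end, for the whole second after the job is handed in: The label's middle is within 7 mm sideways (about 8.5 degrees) of straight towards the holder's front, the hand wheel stands within 0.15 rad of its stop (joint above 2.85), and the jar is still (all of step 1 and value of joint wheel above 2.85 rad and velocity of joint jar between -0.05 and 0.05 rad/s); the robot touches nothing.
It fails at once if the glass tumbler is shifted by more than 30 mm or tipped (distance of tumbler from where it was at the start of the episode above 0.03 m or angle between tumbler's own z axis and vertical above 0.4 rad).
It fails at once if the silicone lid is shifted by more than 30 mm or tipped (distance of silicone_lid from where it was at the start of the episode above 0.03 m or angle between silicone_lid's own z axis and vertical above 0.4 rad).
It fails at once if the lunchbox is shifted by more than 30 mm or tipped (distance of lunchbox from where it was at the start of the episode above 0.03 m or angle between lunchbox's own z axis and vertical above 0.4 rad).
It fails at once if the masher is shifted by more than 30 mm or tipped (distance of masher from where it was at the start of the episode above 0.03 m or angle between masher's own z axis and vertical above 0.4 rad).
It also fails if it takes over 72 s, if anything falls off the work surface, if the arm or the gripper's body presses on something with over 40 N, if the wrist force passes 120 N, or if a joint passes its speed limit or range.

ROBOT

A 6-joint arm with a two-finger parallel gripper is mounted at the origin on the work surface. World frame = base frame: x ahead of the robot, y to its left, z up, the work surface at z = 0. Lengths are in m, angles in rad, forces in N, time in s.
With the tool pointing down it reaches from about 0.4 to 0.825 m from the base axis. Payload 7 kg.
Tool frame: the origin (TCP) lies on the mounting face of the last link; the fingertips stand arm.tcp_to_tips ahead of it and the grasp point (between the pads) lies 159 mm ahead of it (arm.tcp_to_tips is the distance from the TCP to the fingertips, in m); z points along the fingers, y is the direction in which the jaws open and shut (so a half turn about z gives the same grasp; the last joint's range is limited). The gripper opens to 88 mm and grips with 3 to 60 N. Pads are 19 mm wide; open, the fingers measure 130 mm over their backs; the gripper's body (78 mm by 193 mm) begins 47 mm behind the grasp point.
Start: joints at [1.501, 0.359, 0.012, 0, -1.224, -0.288], TCP at [0.236, 0.632, 0.405] pointing down, gripper open.
Joint ranges: [-3.07, 3.07], [-1.43, 2.12], [-1.02, 1.25], [-3.03, 1.67], [-3.05, -0], [-3.03, 3.03]. Speed limits (rad/s): [2.39, 2.39, 3.01, 3.14, 3.14, 3.14].

INTERFACE

Orientations are given as [roll, pitch, yaw] about the fixed x, y, z axes, in that order (R = Rz(yaw) Ry(pitch) Rx(roll)).
In Python, from station import arm, cams, job_done, finder gives the robot as it stands.
- The arm moves only by the tool play_rows, never from a script. Its argument "targets" is a list that holds one entry, the list of rows, each a list of 4 numbers: the shift along the tool's x, y, z in m, then the turn about the tool's z in degrees. A call has 1 to 5 rows; each row is the pose to reach, as a shift and turn from the pose commanded when the call began, along the tool's axes at that moment; what a row does not reach only later rows make up. A row lasts 1/8 s, in which the tool goes at most 62.5 mm and 10.7 degrees, less where a joint would pass 70% of its speed; a pose out of reach is approached as far as the arm can. A call with a gripper value outside its range is refused whole. "grip" is the closure in counts, from 0 (fully open) to 255 (shut), set as the call begins (left out, the last holds). The fingers move at their own pace and stop on an object; "newtons" is the grip in N (left out, the last holds). Time passes only in rows, so rows that repeat a pose let the fingers close. It gives the time, the measured TCP pose, the force and the opening at its end, in the units of the state.
- arm.get_state(): the state, without advancing time (a new reading comes with each control period).
- cams.grab_frame(name): name is "side" or "top" or "wrist"; returns (picture, depth): 400x640x3 uint8, red, green, blue; 400x640 float32, m along the optical axis (not along the pixel's ray), 0 where there is no reading.
- cams.camera_params(name): a dict with "intrinsics" (3x3 intrinsics, pixels), "D" ([k1, k2, p1, p2, k3] as OpenCV has them; the pictures are not rectified), "position" and "attitude" of the camera in the world. Camera axes: x right, y down, z forward; pixel columns grow to the right and rows downward; lengths in m; the calibration is good to about 2 mm. A picture is of the moment at which its call begins: read the wrist's pose just before it. camera_params takes no time and is no camera call; for the wrist camera it gives the pose at the moment of the call.
- job_done(): hands the job in, once; it reports no verdict.
Trained networks look in the newest picture that a camera, given by its name, has taken for a name from the list of things; names that differ only in an ending like _2 or _b are one class to them, and where a whole thing is asked for, a point or a joint stands for the part that bears it (a point fixed in the world has none). Each returns a list of dicts, best first, with "score" (0 to 1); they miss things now and then, are a little off and sometimes report something else, mostly with a low value. They report only what shows in the picture. A call takes as long as a camera call.
- finder.find_in(camera, query): "xyz" ([x, y, z] in m, in world coordinates, good to about 4 mm: the middle of the surface that is visible of it).
- finder.masks_of(camera, query): "mask" (400x640 bool, what is visible of it).
The state is a dict: "t": time; "q": joint angles; "qd": joint speeds; "joint_efforts": joint torques, N m; "eef_pos": TCP position; "ee_rot": TCP orientation; "force": force on the tool from outside, world axes, zero at the start; "moment": the same for the moment, N m; "width": finger opening in m.
Only numpy, scipy, OpenCV 4.12 (cv2) and the standard library are available. Lean on these libraries where they do the work, as an engineer would, in place of code of your own. Each camera call takes 0.05 s, during which the arm holds its last target. There are 200 camera calls.

## Working session

There is one attempt and no reset: what is moved stays moved. The work goes in short steps, Python scripts to look and compute and a tool call to move; the robot and the scene stay as the last step left them, time stands still between calls to the robot, and variables do not carry over. Pictures are saved under pics/ and viewed, about 8 in all and at most 12, crops included, and the job is handed in when it is done.

Besides the shell and the picture viewer there is one more tool, called in YAML: its name, and indented under it one key for each argument. play_rows: Moves the arm, as the interface text tells. Its arguments: {"type":"object","properties":{"targets":{"type":"array","items":{"type":"array","items":{"type":"array","items":{"type":"number"}}}},"grip":{"type":"number"},"newtons":{"type":"number"}},"required":["targets"]}

```bash
mkdir -p pics; cat > h.py <<'E'
import numpy as np, cv2
from station import arm, cams, job_done, finder
def grab(n,fn=None):
    p=cams.camera_params(n); im,d=cams.grab_frame(n)
    if fn: cv2.imwrite('pics/'+fn,im[:,:,::-1])
    return im,d,p
E
python3 - <<'E'
from h import *
print(arm.tcp_to_tips, arm.get_state())
for c in ['top','side']:
    im,d,p=grab(c,c+'0.png'); print(c,p)
    for q in ['holder','lid_top','label','wheel_axis','crank','tumbler','silicone_lid','lunchbox','masher']:
        print(q,[(np.round(r['xyz'],3),round(r['score'],2)) for r in finder.find_in(c,q)[:2]])
E
cd pics; python3 -c "
import cv2,numpy as np
cv2.imwrite('a.png',np.vstack([cv2.imread('top0.png'),cv2.imread('side0.png')])[:, :])"
```

```text
0.1781 {'t': 0.0, 'q': array([ 1.50106272e+00,  3.59389302e-01,  1.10578710e-02, -3.73063788e-04,
       -1.22411153e+00, -2.88125198e-01]), 'qd': array([-0.00018346,  0.00052874, -0.00026601, -0.00090007, -0.00054236,
       -0.00108625]), 'joint_efforts': array([-1.50132011e-03, -5.82716990e+01,  2.93045533e+01,  6.99728429e+00,
        6.91508059e-03, -1.49643656e-04]), 'eef_pos': array([0.23634414, 0.63205686, 0.40371632]), 'ee_rot': array([ 3.13991423e+00, -1.31701217e-04, -3.57985745e-01]), 'force': array([-0.18584974, -0.5181521 ,  0.10099901]), 'moment': array([ 0.00037759, -0.03150493, -0.02088949]), 'width': 0.08760163815828802}
top {'intrinsics': array([[389.50527216,   0.        , 322.35571738],
       [  0.        , 389.50527216, 203.42456063],
       [  0.        ,   0.        ,   1.        ]]), 'D': array([-0.0365617,  0.       ,  0.       ,  0.       ,  0.       ]), 'position': array([0.47847079, 0.05900955, 1.18656113]), 'attitude': array([-3.00745927e+00,  1.38880400e-03, -1.58801945e+00])}
holder [(array([ 0.539, -0.092,  0.009]), 0.61)]
lid_top [(array([ 0.518, -0
[... 620 characters left out ...]
.        ,  0.        ,  0.        ,  0.        ]), 'position': array([0.16813423, 0.54530242, 0.88288014]), 'attitude': array([-2.43870902, -0.014818  , -2.3703885 ])}
holder [(array([ 0.529, -0.087,  0.033]), 0.77)]
lid_top [(array([ 0.509, -0.139,  0.118]), 0.67)]
label [(array([ 0.501, -0.142,  0.124]), 0.92)]
wheel_axis [(array([ 0.572, -0.008,  0.083]), 0.74)]
crank [(array([ 0.569, -0.006,  0.078]), 0.94), (array([ 0.508, -0.14 ,  0.119]), 0.17)]
tumbler [(array([ 0.438, -0.309,  0.079]), 0.97)]
silicone_lid [(array([ 0.621, -0.342,  0.011]), 0.85), (array([ 0.503, -0.139,  0.12 ]), 0.41)]
lunchbox [(array([0.618, 0.192, 0.06 ]), 0.65)]
masher [(array([ 0.692, -0.093,  0.038]), 0.94)]
```

View pics/top0.png

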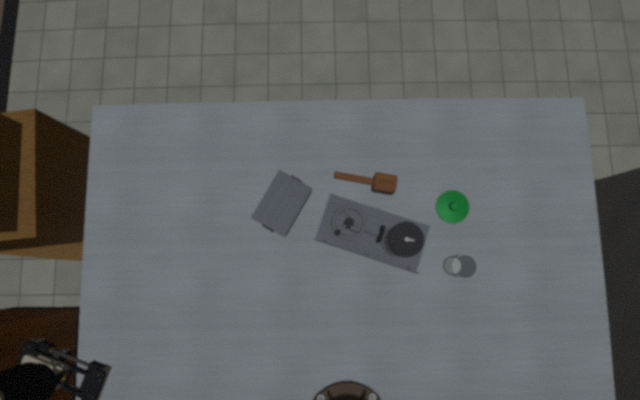

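View pics/side0.png

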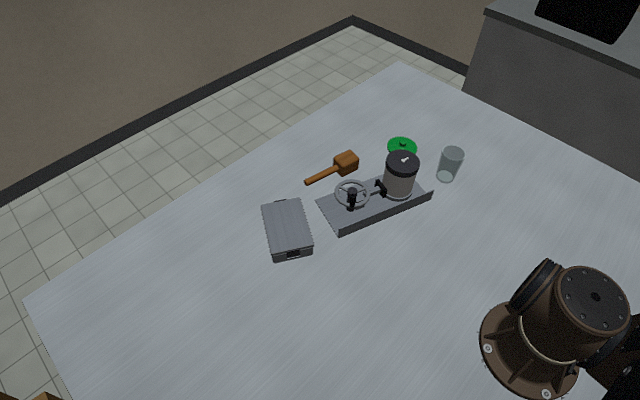

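The top picture shows the holder at about (372,233), with the wheel at (349,222), the crank at (337,232) and the jar at (405,239). Its ridge points to image right, roughly -y. The side picture agrees. I'll move over the holder for a closer look.

play_rows:
  targets:
    - [[0.0414,0.0437,0,0],[0.0828,0.0874,0,0],[0.1242,0.1311,0,0],[0.1656,0.1748,0,0],[0.207,0.2185,0,0]]

```text
t: 1.62
eef_pos: [0.3542, 0.3532, 0.405]
ee_rot: [-3.141, -0.0, -0.357]
force: [1.3, 0.6, -0.4]
width: 0.0882
```

play_rows:
  targets:
    - [[0.0414,0.0437,0,0],[0.0828,0.0874,0,0],[0.1242,0.1311,0,0],[0.1656,0.1748,0,0],[0.207,0.2185,0,0]]

```text
t: 2.25
eef_pos: [0.4715, 0.076, 0.4052]
ee_rot: [-3.14, -0.001, -0.357]
force: [0.2, 0.7, 0.0]
width: 0.0876
```

play_rows:
  targets:
    - [[0.0414,0.0437,0,0],[0.0828,0.0874,0,0],[0.1242,0.1311,0,0],[0.1242,0.1311,0,0]]

```text
t: 2.75
eef_pos: [0.5424, -0.0919, 0.404]
ee_rot: [3.141, 0.001, -0.363]
force: [-1.1, 1.0, -0.8]
width: 0.0876
```

```bash
python3 - <<'E'
from h import *
s=arm.get_state();print(s['t'],s['eef_pos'],s['ee_rot'],s['q'])
im,d,p=grab('wrist','w0.png'); print(p)
np.savez('w0.npz',im=im,d=d)
for q in ['holder','lid_top','label','wheel_axis','crank']:
    print(q,[(np.round(r['xyz'],3),round(r['score'],2)) for r in finder.find_in('wrist',q)[:2]])
E
```

```text
2.75 [ 0.54236685 -0.09188625  0.4040358 ] [ 3.14067376e+00  6.83373618e-04 -3.63006838e-01] [ 1.88489285e-01  1.54450285e-01 -2.66271975e-01  4.64937825e-04
 -1.15113763e+00  1.01911085e+00]
{'intrinsics': array([[313.01758068,   0.        , 321.08355394],
       [  0.        , 313.01758068, 202.65296833],
       [  0.        ,   0.        ,   1.        ]]), 'D': array([0.02090835, 0.        , 0.        , 0.        , 0.        ]), 'position': array([ 0.61013316, -0.11959361,  0.38382853]), 'attitude': array([ 2.86932828e+00, -3.93115777e-04, -1.93413738e+00])}
holder [(array([ 0.554, -0.096,  0.038]), 0.74), (array([0.648, 0.149, 0.054]), 0.38)]
lid_top [(array([ 0.527, -0.166,  0.132]), 0.71)]
label [(array([ 0.528, -0.164,  0.135]), 0.96), (array([ 0.699, -0.11 ,  0.056]), 0.44)]
wheel_axis [(array([ 0.57 , -0.015,  0.082]), 0.95)]
crank [(array([ 0.573, -0.01 ,  0.085]), 0.62)]
```

View pics/w0.png

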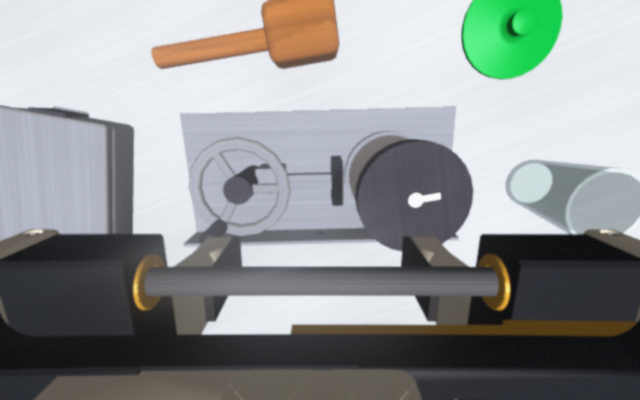

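The wrist picture has the holder's front up. The lid is centred near (415,195) and its ridge runs right to (440,196), so the label faces about holder -y. The wheel is at (239,187) and the crank is hidden at lower left, near (215,235). Next come exact numbers.

```bash
cat >> h.py <<'E'
from scipy.spatial.transform import Rotation as Rn
def cloud(d,p):
    h,w=d.shape; v,u=np.mgrid[:h,:w]
    n=cv2.undistortPoints(np.stack([u,v],-1).reshape(-1,1,2).astype(float),p['intrinsics'],p['D']).reshape(h,w,2)
    P=np.dstack([n,np.ones((h,w))])*d[...,None]
    W=P@Rn.from_euler('xyz',p['attitude']).as_matrix().T+p['position']
    W[d==0]=np.nan; return W
def circ(P):
    A=np.c_[2*P,np.ones(len(P))]; s=np.linalg.lstsq(A,(P**2).sum(1),rcond=None)[0]
    return s[:2],np.sqrt(s[2]+s[:2]@s[:2])
def hull_circ(P):
    return circ(cv2.convexHull(P.astype(np.float32)).reshape(-1,2).astype(float))
def measure(im,d,p):
    W=cloud(d,p); g=im.astype(int); r={}
    z=W[...,2]; x=W[...,0]; y=W[...,1]
    near=lambda c,R:(np.hypot(x-c[0],y-c[1])<R)
    m=near((.524,-.165),.065)&(abs(z-.134)<.008)
    m=cv2.erode(m.astype(np.uint8),np.ones((2,2)))>0
    c,R=cv2.minEnclosingCircle(W[m][:,:2].astype(np.float32)); r['lid']=(c,R,np.median(z[m])); r['lid2']=W[m][:,:2].min(0)/2+W[m][:,:2].max(0)/2
    rm=near(c,.04)&(g.min(2)>140)&(abs(z-.135)<.01)
    Q=W[rm][:,:2]; r['n']=len(Q)
    far=Q[np.argsort(-np.hypot(*(Q-c).T))[:8]].mean(0); v=far-c
    ax=cv2.fitLine(Q.astype(np.float32),cv2.DIST_L2,0,.001,.001).ravel()[:2]
    r['ridge_far']=(far,np.degrees(np.arctan2(v[1],v[0]))); r['ridge_line']=np.degrees(np.arctan2(ax[1],ax[0]))
    m=near((.57,-.015),.065)&(abs(z-.079)<.006); m2=cv2.morphologyEx(m.astype(np.uint8),cv2.MORPH_OPEN,np.ones((2,2)))>0
    r['wheel']=(hull_circ(W[m2][:,:2]),m2.sum())
    m=near((.57,-.015),.07)&(z>.09)&(z<.13); r['crank']=(np.nanmedian(W[m],0),m.sum()) if m.any() else None
    m=near((.545,-.09),.25)&(abs(z-.007)<.006)
    return r,W
E
python3 - <<'E'
from h import *
np.set_printoptions(precision=4,suppress=True)
a=np.load('w0.npz'); p=cams.camera_params('wrist')
r,W=measure(a['im'],a['d'],p); print(r)
# front edge line at z=.006 via pixel rays
def ray(u,v,z):
    n=cv2.undistortPoints(np.array([[[u,v]]],float),p['intrinsics'],p['D']).ravel()
    D=Rn.from_euler('xyz',p['attitude']).as_matrix()@[n[0],n[1],1]; return p['position']+D*(z-p['position'][2])/D[2]
A=ray(181,113,.006);B=ray(456,106,.006);print(A,B,np.linalg.norm(A-B),np.degrees(np.arctan2(*(A-B)[[1,0]]))-90)
im,d,p2=grab('top'); print(measure(im,d,p2)[0])
im,d,p2=grab('side'); print(measure(im,d,p2)[0])
E
```

```text
{'lid': ((0.5201288461685181, -0.16408662497997284), 0.047832079231739044, np.float64(0.1345207399682351)), 'lid2': array([ 0.521 , -0.1636]), 'n': 342, 'ridge_far': (array([ 0.5154, -0.1836]), np.float64(-103.56389021679774)), 'ridge_line': np.float32(79.742386), 'wheel': ((array([0.563 , 0.0009]), np.float64(0.06119296142804958)), np.int64(3949)), 'crank': (array([0.547 , 0.017 , 0.1091]), np.int64(282))}
[0.6682 0.037  0.006 ] [ 0.5647 -0.2631  0.006 ] 0.31747360590469464 -19.018384923996734h.py:28: RuntimeWarning: Mean of empty slice.
  far=Q[np.argsort(-np.hypot(*(Q-c).T))[:8]].mean(0); v=far-c
  ret = um.true_divide(
Traceback (most recent call last):
  File "h.py", line 29, in measure
    ax=cv2.fitLine(Q.astype(np.float32),cv2.DIST_L2,0,.001,.001).ravel()[:2]
       ~~~~~~~~~~~^^^^^^^^^^^^^^^^^^^^^^^^^^^^^^^^^^^^^^^^^^^^^^
cv2.error: OpenCV(4.12.0) /io/opencv/modules/imgproc/src/linefit.cpp:50: error: (-215:Assertion failed) count > 0 in function 'fitLine2D_wods'
```

Measured in the holder's frame, the yaw is -19.0°, the jar axis is at (0.5195,-0.164) (lid fit agrees) and the wheel axis is at (0.5715,-0.013). The jar stands at about -82° and needs turning counter-clockwise. I'll press both fingertips on the lid astride its axis and turn the tool. First I centre over the jar, pre-turn the tool and set the finger gap to 48 mm.

play_rows:
  targets:
    - [[0.002,0.038,0,10],[0.0043,0.0757,0.01,20],[0.0043,0.0757,0.03,30],[0.0043,0.0757,0.05,40],[0.0043,0.0757,0.06,50]]
  grip: 116

```text
t: 3.72
eef_pos: [0.5187, -0.1599, 0.3439]
ee_rot: [3.141, 0.0, -1.235]
force: [0.4, -0.5, 0.5]
width: 0.0488
```

play_rows:
  targets:
    - [[0,0,0,0],[0,0,0,0]]

```text
t: 3.98
eef_pos: [0.5194, -0.1602, 0.3454]
ee_rot: [-3.141, -0.0, -1.225]
force: [-0.4, -0.7, -0.4]
width: 0.0478
```

```bash
python3 - <<'E'
from h import *
s=arm.get_state();print(s)
E
```

```text
{'t': 3.975, 'q': array([ 6.14765477e-02,  1.91036251e-01, -3.63625242e-01,  2.14758573e-04,
       -1.01510754e+00,  2.83785316e-01]), 'qd': array([-0.0051079 , -0.00342197,  0.00517874, -0.00156189,  0.00096164,
       -0.01123343]), 'joint_efforts': array([ 1.25643288e-02, -4.16895068e+01,  2.62072939e+01,  6.23517260e+00,
        5.31496760e-02, -6.75534247e-02]), 'eef_pos': array([ 0.51937857, -0.16022967,  0.34539229]), 'ee_rot': array([-3.14065757e+00, -4.62891212e-04, -1.22542148e+00]), 'force': array([-0.36132409, -0.68996857, -0.38493904]), 'moment': array([ 0.03055329,  0.02987438, -0.00666866]), 'width': 0.04780679901641937}
```

play_rows:
  targets:
    - [[0.0036,0.0013,0.02,0],[0.0036,0.0013,0.031,0],[0.0036,0.0013,0.033,0],[0.0036,0.0013,0.034,0],[0.0036,0.0013,0.034,0]]

```text
t: 4.6
eef_pos: [0.5189, -0.1644, 0.3124]
ee_rot: [-3.141, -0.001, -1.228]
force: [-6.0, 3.4, 12.4]
width: 0.0478
```

Contact at 12 N. Now turn counter-clockwise.

play_rows:
  targets:
    - [[0,0,0,-8],[0,0,0,-16],[0,0,0,-24],[0,0,0,-32],[0,0,0,-40]]

```text
t: 5.22
eef_pos: [0.5189, -0.1651, 0.3124]
ee_rot: [3.141, -0.001, -0.526]
force: [-3.6, -3.0, 8.8]
width: 0.048
```

play_rows:
  targets:
    - [[0,0,0,-10],[0,0,0,-20],[0,0,0,-30],[0,0,0,-40],[0,0,0,-43]]

```text
t: 5.85
eef_pos: [0.52, -0.1647, 0.3124]
ee_rot: [3.14, -0.003, 0.224]
force: [0.5, -0.3, 7.3]
width: 0.0476
```

play_rows:
  targets:
    - [[0,0,0,0],[0,0,-0.02,0],[0,0,-0.06,0],[0,0,-0.09,0],[0,0,-0.09,0]]

```text
t: 6.48
eef_pos: [0.5197, -0.1646, 0.4038]
ee_rot: [3.14, -0.005, 0.22]
force: [-0.6, 0.6, 0.0]
width: 0.0477
```

```bash
python3 - <<'E'
from h import *
np.set_printoptions(precision=4,suppress=True)
s=arm.get_state();print(s['t'],s['eef_pos'],s['ee_rot'],s['q'],s['force'])
im,d,p=grab('wrist','w1.png'); print(measure(im,d,p)[0])
E
```

```text
6.475 [ 0.5197 -0.1646  0.4038] [ 3.1399 -0.0053  0.2199] [ 0.0531  0.1442 -0.2794  0.0008 -1.1418  1.7372] [-0.6206  0.5728  0.036 ]
 ** On entry to DLASCL parameter number  4 had an illegal value
 ** On entry to DLASCL parameter number  4 had an illegal value
 ** On entry to DLASCL parameter number  4 had an illegal value
 ** On entry to DLASCL parameter number  4 had an illegal value
 ** On entry to DLASCL parameter number  5 had an illegal value
 ** On entry to DLASCL parameter number  4 had an illegal valueTraceback (most recent call last):
  File "<stdin>", line 4, in <module>
  File "h.py", line 32, in measure
    r['wheel']=(hull_circ(W[m2][:,:2]),m2.sum())
                ~~~~~~~~~^^^^^^^^^^^^^
  File "h.py", line 18, in hull_circ
    return circ(cv2.convexHull(P.astype(np.float32)).reshape(-1,2).astype(float))
  File "h.py", line 15, in circ
    A=np.c_[2*P,np.ones(len(P))]; s=np.linalg.lstsq(A,(P**2).sum(1),rcond=None)[0]
                                    ~~~~~~~~~~~~~~~^^^^^^^^^^^^^^^^^^^^^^^^^^^^
    x, resids, rank, s = _umath_linalg.lstsq(a, b, rcond,
                         ~~~~~~~~~~~~~~~~~~~^^^^^^^^^^^^^
                                             signature=signature)
                                             ^^^^^^^^^^^^^^^^^^^^
    raise LinAlgError("SVD did not converge in Linear Least Squares")
numpy.linalg.LinAlgError: SVD did not converge in Linear Least Squares
```

View pics/w1.png

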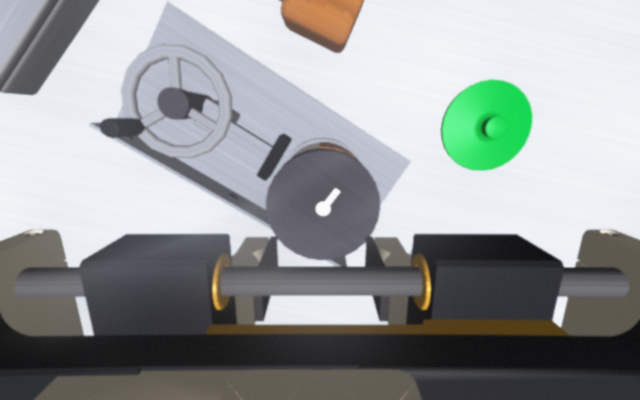

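The ridge now runs from (322,208) to (337,190), roughly perpendicular to the holder's front edge, and a brown strip of the label shows at (335,147). I'll compute the angle.

```bash
cat >> h.py <<'E'
C=np.array([.5195,-.1642])
def ridge(im,d,p):
    W=cloud(d,p); K=np.hypot(W[...,0]-C[0],W[...,1]-C[1])<.03
    m=K&(im.astype(int).min(2)>150)&(W[...,2]>.12)
    v,u=np.nonzero(m)
    # undistorted rays intersect z=.1355
    n=cv2.undistortPoints(np.stack([u,v],-1).reshape(-1,1,2).astype(float),p['intrinsics'],p['D']).reshape(-1,2)
    D=np.c_[n,np.ones(len(n))]@Rn.from_euler('xyz',p['attitude']).as_matrix().T
    Q=(p['position']+D*((.1355-p['position'][2])/D[:,2])[:,None])[:,:2]
    cen=Q.mean(0); _,_,V=np.linalg.svd(Q-cen); t=(Q-cen)@V[0]
    tip=Q[np.argsort(-np.hypot(*(Q-C).T))[:10]].mean(0)
    ax=V[0]*np.sign(V[0]@(tip-cen)); v=tip-C
    return len(Q),Q.mean(0),'line',np.degrees(np.arctan2(ax[1],ax[0])),'tip',np.degrees(np.arctan2(v[1],v[0])),np.hypot(*v)
E
python3 - <<'E'
from h import *
np.set_printoptions(precision=4,suppress=True)
im,d,p=grab('wrist'); print(ridge(im,d,p))
W=cloud(d,p); g=im.astype(int)
r=W[(abs(W[...,2]-.135)<.006)&(np.hypot(W[...,0]-C[0],W[...,1]-C[1])<.06)][:,:2]; print(cv2.minEnclosingCircle(r.astype(np.float32)))
def ray(u,v,z):
    n=cv2.undistortPoints(np.array([[[u,v]]],float),p['intrinsics'],p['D']).ravel()
    D=Rn.from_euler('xyz',p['attitude']).as_matrix()@[n[0],n[1],1]; return p['position']+D*(z-p['position'][2])/D[2]
A=ray(168,3,.006);B=ray(408,160,.006);print(A,B,np.linalg.norm(A-B),np.degrees(np.arctan2(*(A-B)[[1,0]]))-90)
print('crank top',ray(108,127,.118), 'rim',ray(177,101,.081))
a=np.load('w0.npz')
E
```

```text
(407, array([ 0.5142, -0.1662]), 'line', np.float64(160.30236802632186), 'tip', np.float64(-161.04257322479984), np.float64(0.10828286111065276))
((0.520281195640564, -0.16866526007652283), 0.048006318509578705)
[0.666  0.0304 0.006 ] [ 0.5634 -0.2636  0.006 ] 0.31136285778402717 -19.240053321023723
crank top [0.5437 0.0161 0.118 ] rim [ 0.5743 -0.02    0.081 ]
```

```bash
sed -i "s/    cen=Q.mean(0); _/    Q=Q[np.hypot(*(Q-C).T)<.03]; cen=Q.mean(0); _/" h.py
python3 - <<'E'
from h import *
for c in ['wrist','top']:
    im,d,p=grab(c)
    try: print(c,ridge(im,d,p))
    except Exception as e: print(c,e)
    if c=='wrist':
        cv2.imwrite('pics/c.png',cv2.resize(im[130:275,250:400,::-1],None,fx=4,fy=4,interpolation=cv2.INTER_CUBIC))
E
```

```text
wrist (340, array([ 0.52507517, -0.17049042]), 'line', np.float64(-24.433839464851296), 'tip', np.float64(-34.04389210754579), np.float64(0.02265376636189373))
top OpenCV(4.12.0) /io/opencv/modules/calib3d/src/undistort.dispatch.cpp:347: error: (-215:Assertion failed) CV_IS_MAT(_src) && CV_IS_MAT(_dst) && (_src->rows == 1 || _src->cols == 1) && (_dst->rows == 1 || _dst->cols == 1) && _src->cols + _src->rows - 1 == _dst->rows + _dst->cols - 1 && (CV_MAT_TYPE(_src->type) == CV_32FC2 || CV_MAT_TYPE(_src->type) == CV_64FC2) && (CV_MAT_TYPE(_dst->type) == CV_32FC2 || CV_MAT_TYPE(_dst->type) == CV_64FC2) in function 'cvUndistortPointsInternal'
```

View pics/c.png

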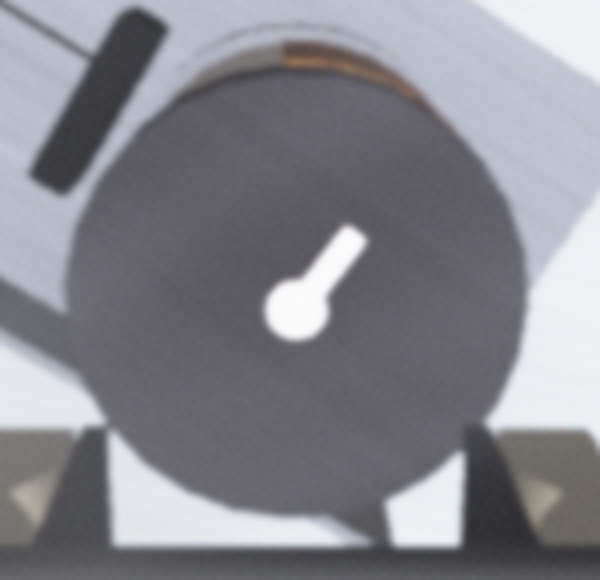

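```bash
python3 - <<'E'
from h import *
p=cams.camera_params('wrist')
def ray(u,v,z):
    n=cv2.undistortPoints(np.array([[[u,v]]],float),p['intrinsics'],p['D']).ravel()
    D=Rn.from_euler('xyz',p['attitude']).as_matrix()@[n[0],n[1],1]; return p['position']+D*(z-p['position'][2])/D[2]
a=ray(324.25,207.5,.1355);b=ray(339.5,188.25,.136);v=b-a
print(a,b,np.degrees(np.arctan2(v[1],v[0])),np.hypot(*v[:2]))
# label left edge: (250+284/4,130+55/4), at z~.102 radius .047
e=ray(321,143.7,.100);v=e-a;print(e,np.hypot(*v[:2]),np.degrees(np.arctan2(v[1],v[0])))
E
```

```text
[ 0.51937692 -0.16883181  0.1355    ] [ 0.53778372 -0.17716045  0.136     ] -24.345610867175704 0.020203381938316868
[ 0.56572592 -0.15582244  0.1       ] 0.048140143720468716 15.678524896096889
```

The ridge (20.2 mm long, as it should be) points to -24.3° and the label's edge gives -24.8°. The front is -19.1°, so 5.3° more counter-clockwise.

play_rows:
  targets:
    - [[0,0,0.05,0],[0,0,0.082,0],[0,0,0.089,0],[0,0,0.0905,0],[0,0,0.0905,0]]

```text
t: 7.3
eef_pos: [0.5177, -0.1644, 0.3122]
ee_rot: [-3.141, 0.003, 0.219]
force: [-14.7, 8.2, 28.3]
width: 0.0478
```

play_rows:
  targets:
    - [[0,0,0,-3],[0,0,0,-5.5],[0,0,0,-5.5],[0,0,-0.02,-5.5],[0,0,-0.06,-5.5]]

```text
t: 7.92
eef_pos: [0.5184, -0.1645, 0.3689]
ee_rot: [-3.14, 0.005, 0.314]
force: [2.0, -0.2, 0.0]
width: 0.0475
```

play_rows:
  targets:
    - [[0.008,-0.04,-0.02,8],[0.016,-0.08,-0.03,17],[0.025,-0.12,-0.03,26],[0.0337,-0.162,-0.03,35],[0.0337,-0.162,-0.03,37]]

```text
t: 8.55
eef_pos: [0.5008, 0.0019, 0.3998]
ee_rot: [3.141, 0.001, -0.331]
force: [-0.2, -0.8, 1.0]
width: 0.0477
```

```bash
cat >> h.py <<'E'
def ray(p,u,v,z):
    n=cv2.undistortPoints(np.array([[[u,v]]],float),p['intrinsics'],p['D']).ravel()
    D=Rn.from_euler('xyz',p['attitude']).as_matrix()@[n[0],n[1],1]; return p['position']+D*(z-p['position'][2])/D[2]
E
python3 - <<'E'
from h import *
import pickle
s=arm.get_state();print(s['t'],s['eef_pos'],s['ee_rot'],s['q'],s['force'])
im,d,p=grab('wrist','w2.png'); pickle.dump(p,open('w2.pkl','wb'))
try: print(ridge(im,d,p))
except Exception as e: print('no')
W=cloud(d,p); m=(abs(W[...,2]-.105)<.02)&(np.hypot(W[...,0]-.5715,W[...,1]+.013)<.07); print(m.sum(),np.median(W[m],0), W[m].min(0),W[m].max(0))
E
```

```text
8.55 [0.50075009 0.00191367 0.39980735] [ 3.14119598e+00  6.97894318e-04 -3.30809777e-01] [ 3.96815200e-01  7.32662264e-02 -3.70408565e-01 -1.85883262e-04
 -1.12790653e+00  8.43251215e-01] [-0.225366   -0.77365263  1.03102975]
(447, array([ 0.52511638, -0.16977837]), 'line', np.float64(-18.37305704194895), 'tip', np.float64(-28.81489214563076), np.float64(0.02192351274053031))
641 [0.55072559 0.00923289 0.09662483] [ 0.53619315 -0.0311477   0.0850008 ] [0.58634873 0.02413935 0.11968682]
```

View pics/w2.png

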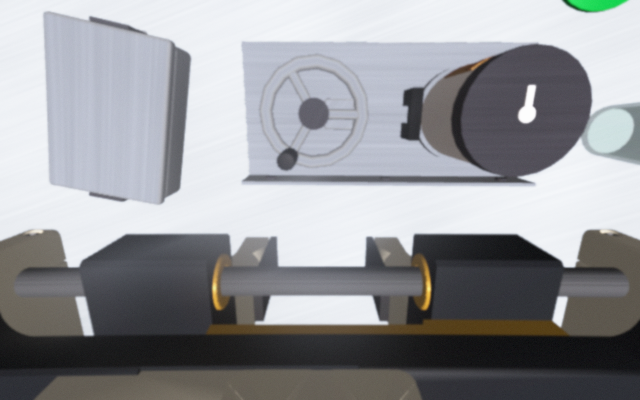

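The jar now reads -18.4° against the holder's -19.1°, so it is aligned. The crank top is at (287,159), the hub at (314,113) and the wheel rim is centred near (314,111).

```bash
python3 - <<'E'
from h import *
import pickle
p=pickle.load(open('w2.pkl','rb'))
c=ray(p,287,158,.118); w=ray(p,314,111,.081); w2=ray(p,265,112,.08);w3=ray(p,365,110,.08)
print('crank',c,'wheel',w,(w2+w3)/2)
A=ray(p,242.5,42,.006);B=ray(p,243,182,.006);print('left corner',A,B)
f=np.array([np.cos(np.radians(-19.1)),np.sin(np.radians(-19.1))]);y=np.array([-f[1],f[0]])
for ww in [w[:2],np.array([.5715,-.013])]:
    v=c[:2]-ww; print(np.hypot(*v), np.arctan2(v@y,-(v@f)))
E
```

```text
crank [0.54602132 0.01450263 0.118     ] wheel [ 0.57480787 -0.01859718  0.081     ] [ 0.57449787 -0.01940346  0.08      ]
left corner [0.66813452 0.03201729 0.006     ] [0.52613236 0.09162886 0.006     ]
0.043866416602697425 0.5216242986025837
0.03749077168755285 0.49022302051119215
```

play_rows:
  targets:
    - [[0.018,-0.014,0.02,0],[0.0372,-0.0282,0.05,0],[0.0372,-0.0282,0.095,0],[0.0372,-0.0282,0.124,0],[0.0372,-0.0282,0.134,0]]

```text
t: 9.22
eef_pos: [0.5449, 0.0133, 0.264]
ee_rot: [3.139, 0.003, -0.331]
force: [0.2, 0.2, 0.9]
width: 0.0475
```

play_rows:
  targets:
    - [[0,0,0,0],[0,0,0,0],[0,0,0,0],[0,0,0,0],[0,0,0,0]]
  grip: 255
  newtons: 12

```text
t: 9.85
eef_pos: [0.5456, 0.0152, 0.2671]
ee_rot: [-3.139, -0.001, -0.331]
force: [-0.6, 5.0, 2.6]
width: 0.0155
```

```bash
python3 - <<'E'
from h import *
im,d,p=grab('wrist','w3.png'); s=arm.get_state();print(s['t'],s['eef_pos'],s['ee_rot'],s['force'],s['moment'],s['width'])
im,d,p=grab('side')
cv2.imwrite('pics/s3.png',cv2.resize(im[120:250,290:450,::-1],None,fx=4.5,fy=4.5,interpolation=cv2.INTER_CUBIC))
E
```

```text
9.9 [0.54563808 0.01524076 0.2671625 ] [-3.13935193e+00 -1.38530352e-03 -3.31116622e-01] [-2.40642664  5.39104035  1.02539503] [1.83216146 0.58417159 0.00297587] 0.015494610252582357
```

View pics/s3.png

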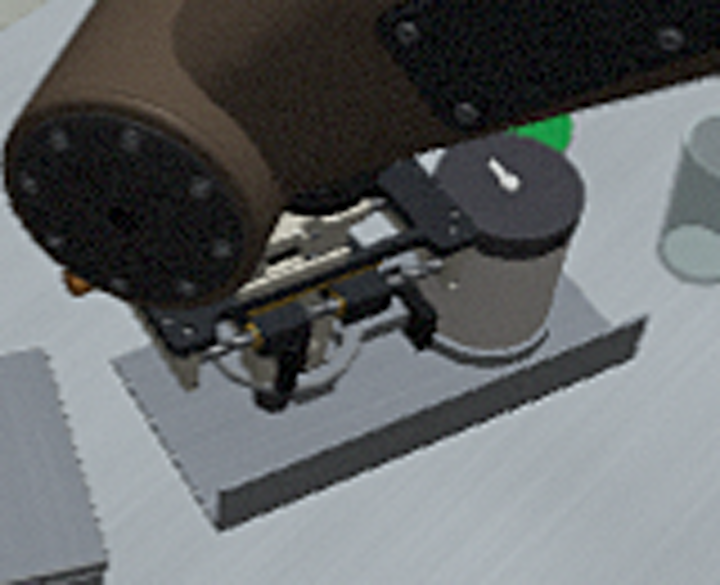

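Gripped: 15.5 mm between the pads, where the peg is 16 mm. Now wind along the arc, with the tool axes aligned to the holder.

play_rows:
  targets:
    - [[0.0046,-0.0066,0,0],[0.0104,-0.0123,0,0],[0.0171,-0.0169,0,0],[0.0244,-0.0202,0,0],[0.0323,-0.0221,0,0]]
  newtons: 20

```text
t: 10.58
eef_pos: [0.5827, 0.0258, 0.2669]
ee_rot: [-3.14, 0.001, -0.332]
force: [-5.5, 8.0, 4.6]
width: 0.015
```

play_rows:
  targets:
    - [[0.0081,-0.0015,0,0],[0.0161,-0.0008,0,0],[0.0239,0.0015,0,0],[0.0311,0.0052,0,0],[0.0375,0.0102,0,0]]

```text
t: 11.2
eef_pos: [0.6157, 0.0032, 0.2668]
ee_rot: [-3.141, -0.001, -0.331]
force: [-0.6, -0.2, -0.9]
width: 0.0005
```

The peg slipped out (width 0). I'll lift, open and look.

play_rows:
  targets:
    - [[0,0,-0.03,0],[-0.03,0,-0.07,0],[-0.07,0,-0.11,0],[-0.1,0,-0.13,0],[-0.1,0,-0.13,0]]
  grip: 116

```text
t: 11.82
eef_pos: [0.5193, 0.0354, 0.3989]
ee_rot: [-3.139, -0.003, -0.33]
force: [0.2, 0.5, 0.0]
width: 0.0447
```

```bash
python3 - <<'E'
from h import *
import pickle
s=arm.get_state();print(s['t'],s['eef_pos'],s['ee_rot'],s['force'])
im,d,p=grab('wrist','w4.png'); pickle.dump(p,open('w4.pkl','wb'))
try: print(ridge(im,d,p))
except Exception as e: print('no')
E
```

```text
11.825 [0.51926256 0.03537894 0.39887075] [-3.13872531 -0.00321062 -0.33048692] [0.22187125 0.45784293 0.04124873]
(447, array([ 0.52516172, -0.16978173]), 'line', np.float64(-17.927174006707826), 'tip', np.float64(-28.23469947478735), np.float64(0.02219295787116423))
```

View pics/w4.png

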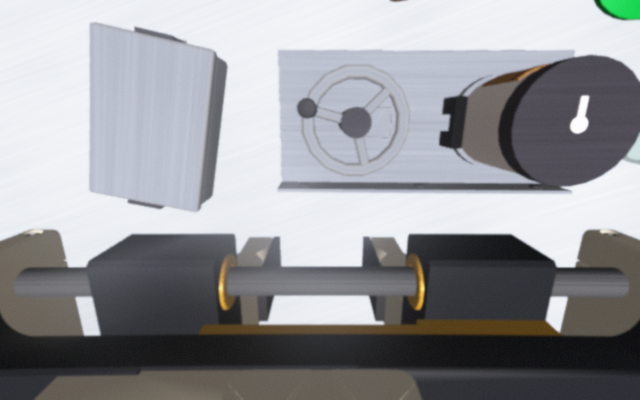

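The crank is now at (307,107), with the hub at (357,122), so the wheel is about half wound. The jar is unchanged (-17.9°). I'll regrasp with the jaws along the direction of travel, so the fingers push rather than hold by friction.

```bash
python3 - <<'E'
from h import *
import pickle
p=pickle.load(open('w4.pkl','rb'))
c=ray(p,307,106.5,.118); w=ray(p,356,119.5,.081)
f=np.array([np.cos(np.radians(-19.1)),np.sin(np.radians(-19.1))]);y=np.array([-f[1],f[0]])
v=c[:2]-w[:2]; print(c,w,np.hypot(*v), np.arctan2(v@y,-(v@f)))
v=c[:2]+[0,.003]-[.5735,-.0150]; print(np.hypot(*v), np.arctan2(v@y,-(v@f)))
E
```

```text
[0.59900452 0.01888489 0.118     ] [ 0.57523106 -0.01856334  0.081     ] 0.04435704153264007 1.8030791876207726
0.04484390147228763 1.8424114927329824
```

play_rows:
  targets:
    - [[0.02,-0.003,0,-10],[0.04,-0.006,0,-20],[0.06,-0.009,0.01,-30],[0.0801,-0.0123,0.03,-40],[0.0801,-0.0123,0.06,-42.5]]

```text
t: 12.5
eef_pos: [0.6022, 0.0202, 0.3342]
ee_rot: [3.141, 0.001, 0.412]
force: [-0.8, -0.4, -0.3]
width: 0.0479
```

play_rows:
  targets:
    - [[0,0,0.035,0],[0,0,0.065,0],[0,0,0.074,0],[0,0,0.074,0]]

```text
t: 13.0
eef_pos: [0.6007, 0.0206, 0.2615]
ee_rot: [3.141, 0.002, 0.41]
force: [0.2, 0.1, 0.6]
width: 0.0475
```

play_rows:
  targets:
    - [[0,0,0,0],[0,0,0,0],[0,0,0,0],[0,0,0,0]]
  grip: 255
  newtons: 25

```text
t: 13.5
eef_pos: [0.6008, 0.0217, 0.2627]
ee_rot: [-3.141, -0.002, 0.41]
force: [0.3, 3.2, 0.6]
width: 0.0152
```

play_rows:
  targets:
    - [[0.0031,0.0069,0,0],[0.0051,0.0143,0,0],[0.0058,0.022,0,0],[0.0053,0.0296,0,0],[0.0033,0.0369,0,0]]

```text
t: 14.12
eef_pos: [0.6194, -0.0098, 0.2626]
ee_rot: [-3.14, -0.005, 0.411]
force: [0.8, 8.5, -0.2]
width: 0.0154
```

play_rows:
  targets:
    - [[-0.0021,0.0051,0,0],[-0.0042,0.0089,0,0],[-0.0042,0.0089,0,0],[-0.0068,0.0126,0,0],[-0.0068,0.0126,0,0]]

```text
t: 14.75
eef_pos: [0.6178, -0.0247, 0.2625]
ee_rot: [-3.141, -0.003, 0.41]
force: [2.1, 7.4, -1.1]
width: 0.0153
```

play_rows:
  targets:
    - [[-0.002,0.0022,0,0],[-0.002,0.0022,0,0]]

```text
t: 15.0
eef_pos: [0.6168, -0.0273, 0.2625]
ee_rot: [-3.141, -0.003, 0.41]
force: [1.7, 8.0, -0.1]
width: 0.0156
```

play_rows:
  targets:
    - [[-0.002,0.0022,0,0],[-0.002,0.0022,0,0]]

```text
t: 15.25
eef_pos: [0.6164, -0.028, 0.2625]
ee_rot: [-3.139, -0.007, 0.41]
force: [2.3, 19.1, -2.1]
width: 0.0156
```

Force is rising with hardly any motion, so this is the stop. One more push to confirm, then release and look.

play_rows:
  targets:
    - [[-0.0014,0.0015,0,0],[-0.0014,0.0015,0,0]]

```text
t: 15.5
eef_pos: [0.6161, -0.0285, 0.2625]
ee_rot: [-3.138, -0.009, 0.411]
force: [2.6, 27.8, -2.8]
width: 0.0154
```

play_rows:
  targets:
    - [[0.001,-0.001,0,0],[0.001,-0.001,0,0],[0.001,-0.001,0,0],[0.001,-0.001,0,0]]
  grip: 130

```text
t: 16.0
eef_pos: [0.6148, -0.0325, 0.2621]
ee_rot: [3.141, 0.0, 0.41]
force: [0.0, -0.2, -0.1]
width: 0.042
```

play_rows:
  targets:
    - [[0,0,-0.03,0],[0,0,-0.08,10],[-0.04,0.02,-0.13,20],[-0.09,0.04,-0.135,30],[-0.12,0.04,-0.135,40]]

```text
t: 16.62
eef_pos: [0.5192, -0.1184, 0.3985]
ee_rot: [-3.141, -0.002, -0.296]
force: [0.0, 0.0, -0.7]
width: 0.043
```

```bash
python3 - <<'E'
from h import *
import pickle
s=arm.get_state();print(s['t'],s['eef_pos'],s['ee_rot'],s['force'])
im,d,p=grab('wrist','w5.png'); pickle.dump(p,open('w5.pkl','wb'))
try: print(ridge(im,d,p))
except Exception as e: print('no')
E
```

```text
16.625 [ 0.51916807 -0.11840498  0.39847122] [-3.14089559e+00 -2.01344138e-03 -2.95708172e-01] [ 0.01468595  0.00317314 -0.7247687 ]
(360, array([ 0.52518985, -0.17002102]), 'line', np.float64(-18.307457171838173), 'tip', np.float64(-29.46996648678184), np.float64(0.022138960898589168))
```

View pics/w5.png

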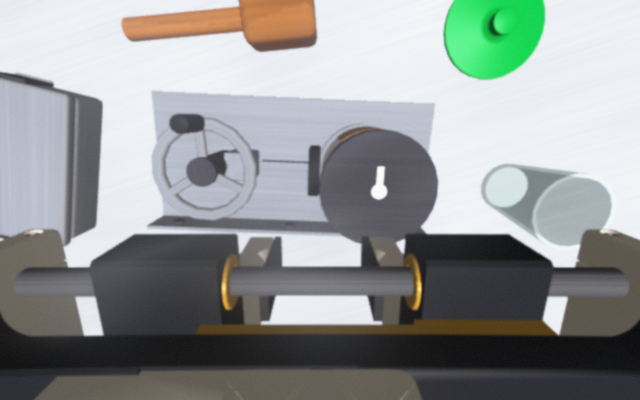

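The crank is now at the front of the wheel (peg top at about (178,124)), the shoe is against the jar at (314,170) and the ridge points to the front. I'll check the wheel angle.

```bash
python3 - <<'E'
from h import *
import pickle
p=pickle.load(open('w5.pkl','rb'))
f=np.array([np.cos(np.radians(-19.1)),np.sin(np.radians(-19.1))]);y=np.array([-f[1],f[0]])
A=ray(p,153,92,.006);B=ray(p,434,103,.006);print('edge yaw',np.degrees(np.arctan2(*(A-B)[[1,0]]))-90)
w=ray(p,204.5,168,.081)
for u,v in [(178,123.5),(181,123.5)]:
    c=ray(p,u,v,.118); d=c[:2]-w[:2]; print(c,w,np.hypot(*d),np.arctan2(d@y,-(d@f)))
print(arm.get_state()['force'],finder.find_in('wrist','crank')[:1])
E
```

```text
edge yaw -19.02322385133077
[ 0.61636612 -0.02953497  0.118     ] [ 0.57526296 -0.020788    0.081     ] 0.04202355467383991 3.0179121240832756
[ 0.61567873 -0.03182607  0.118     ] [ 0.57526296 -0.020788    0.081     ] 0.04189597973523679 3.074845623115759
[-4.72417851 -0.81937329 -2.45095703] [{'xyz': [0.5767, -0.0194, 0.0868], 'score': 0.82}]
```

```bash
python3 - <<'E'
from h import *
grab('top'); s=arm.get_state(); print(s['t'],s['force'],s['eef_pos']); job_done()
E
```

```text
16.775 [-0.74679901  0.07688885  0.44090832] [ 0.51951683 -0.11755838  0.39791284]
the job is handed in; nothing more can be done
```

The jar's label faces the holder's front and the hand wheel is wound firm. I handed the job in at 16.8 s of the 72 s allowed; no verdict was reported.

- **Jar:** I turned it by pressing both fingertips on the lid astride its axis and turning the tool about 83° counter-clockwise. A close look showed it 5° short, so I made a 5.5° correction. The last check put the lid ridge at -18.3° against the holder's front at about -19.0°, under 1° off where about 8.5° is allowed.
- **Wheel:** On the first winding the crank peg slipped out of the fingers at about 1.8 rad. I regrasped it with the jaws along the direction of travel and wound until the force rose from 8 to 28 N with less than 1 mm of motion. The last picture gives the wheel at about 3.0 to 3.07 rad.
- **Other objects:** I saw no contact with the tumbler, silicone lid, lunchbox or masher. I didn't measure their positions again.
- **At hand-in:** The gripper was clear of everything, about 85 mm above the lid. One force sample just before read about 5 N with nothing near the gripper; the next was under 1 N, so I took it for noise.
- **Disagreement:** Wrist-camera positions differed by up to about 5 mm between views. I therefore took directions only from points within the same picture.

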